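# Commission a pick-light label tag behind the shelf lip

### The job

Commission the loose pick-light label tag for the empty bay of the picking shelf: on the rail controller press the round teach key fully down, then the square slot key, then the wide enter key, one at a time and leaving the narrow clear key alone. Then lift the tag out of its packing tray and push its foot down behind the shelf's front lip in the empty bay between the two fitted tags, label face to the front like its neighbours, until you feel it go fully home against the sprung contacts, which push it back up if let go. Finish while still holding it upright and pressed home, and do not knock the tape roll, pen cup or carton about.

Things in the scene. Friction and masses are not known exactly. Their poses are not given: they have to be found in the camera images.
- controller: rail controller: flat grey box, 120 (x) x 150 (y) x 38 mm high, fixed; place and yaw vary. Origin: centre of underside. Four white spring keys stand 8 mm above its top. Far row (x = +20 mm), left to right from the robot: round teach key at y = +46 mm, square slot key at y = 0, narrow clear key at y = -46 mm. Near row (x = -30 mm): wide enter key at y = 0
- teach_top (a point): centre of the top face of the round teach key (20 mm across), 46 mm above the bench when up; axes as the controller's
- slot_top (a point): centre of the top face of the square slot key (19 x 19 mm), 46 mm above the bench when up
- clear_top (a point): centre of the top face of the narrow clear key (30 mm along x, 11 mm along y; leave alone), 46 mm above the bench when up
- enter_top (a point): centre of the top face of the wide enter key (18 mm along x, 64 mm along y), 46 mm above the bench when up
- key_teach (a joint): travel of the round teach key: 0 up, 0.005 m fully down; spring, about 1 N to start and 4.5 N fully down
- key_slot (a joint): travel of the square slot key: 0 up, 0.005 m fully down; same spring
- key_clear (a joint): travel of the clear key: 0 up, 0.005 m fully down; same spring
- key_enter (a joint): travel of the wide enter key: 0 up, 0.005 m fully down; same spring
- tray: packing tray of grey-brown pulp, 124 (x) x 96 (y) x 30 mm high, fixed; its place and yaw vary (it and the controller may change sides). Origin: centre of its underside. Three slots along y at x = -36, 0 and +36 mm, each 14 x 60 mm and 26 mm deep; the tag stands in the middle one, the others are empty
- tag: loose pick-light label tag, grey plastic, about 110 g. Origin: centre of the underside of its foot. Foot 10 (x) x 56 (y) mm, z 0 to 22 mm; above it, centred, the body 24 (x) x 64 (y) mm, z 22 to 72 mm. Label face along its own -x. In the tray it stands on its shoulders, origin 8 mm above the bench. Grasp the body across its 24 mm (x) from above, fingertips no lower than z = 25 mm
- tag_face (a point): middle of the tag's label face, at (-12, 0, 50) mm in the tag's frame
- shelf: low white bench-top picking shelf, 460 mm wide (y), from 10 mm before (-x) to 212 mm behind its origin, fixed; place and yaw vary. Origin: bench level below the centre of the empty bay; front along its own -x. Fitted tags like the loose one stand at y = -115 and +115 mm, tops 117 mm above the bench; bins from x = 73 mm back are up to 100 mm above the bench
- rail_bay (a point): centre of the floor of the rail's channel in the empty bay, 45 mm above the bench; axes as the shelf's. Channel 14 mm wide (x), open above: front lip up to 63 mm above the bench, rolled outward, rear wall to 64 mm, flared back; end stops leave 62 mm along y. A tag that is home has its origin and axes here
- contact (a joint): travel of the sprung contact bar in the floor of the empty bay: 0 free, its top 5 mm above the channel floor; 0.005 m when the foot stands on the channel floor (home). The spring pushes up with 3 N at the start and 8 N at home, so the tag rises again unless it is held down
- tape: bystander: nearly used roll of pale packing tape, a ring 90 mm across (hole 72 mm), 25 mm high, lying on the bench; origin at the centre of its underside
- pen_cup: bystander: dark steel cup 76 mm across, 100 mm high, with pens to 170 mm; origin at the centre of its underside
- carton: bystander: cardboard carton 90 x 75 x 55 mm; origin at the centre of its underside
There are look-alikes about, which are no part of the job. There is more than one size of the controller; the job needs the largest.

How it is judged (in metres and radians):
On the way, in this order (a step that is already met when the one before it is completed fails the run):
1. the round teach key is pressed down (value of joint key_teach above 0.0035 m), for 0.02 s.
2. then the square slot key is pressed down (value of joint key_slot above 0.0035 m), for 0.02 s.
3. then the wide enter key is pressed down (value of joint key_enter above 0.0035 m), for 0.02 s.
4. then the tag is lifted clear of its tray in the fingers (height (world z) of tag above 0.035 m and contact force between the fingers and tag above 1 N and contact force between tray and tag below 0.1 N), for 0.1 s.
5. then the tag's foot is behind the lip in the empty bay and pressed home (value of joint contact above 0.0038 m and horizontal distance between tag and rail_bay below 0.006 m and z of tag in the frame of rail_bay below 0.002 m), for 0.2 s.
At the end, for the whole second after the job is handed in: Tag upright in the empty bay, foot behind the lip, within 6 mm of bay centre and 0.12 rad of the rail, label to the front, at most 2 mm off the channel floor, contact bar in by over 3.8 of 5 mm, at rest, fingers still pressing it (over 2 N); all keys up (all of step 5 and x of tag_face in the frame of rail_bay below -0.006 m and angle between the y axis of tag and the y axis of rail_bay, either way round below 0.12 rad and angle between tag's own z axis and vertical below 0.12 rad and linear speed of tag below 0.02 m/s and contact force between the fingers and tag above 2 N and value of joint each of key_teach, key_slot, key_enter, key_clear below 0.001 m); the arm keeps its last pose, push and grip.
It fails at once if the clear key is pressed (over 2 mm) (value of joint key_clear above 0.002 m).
It fails at once if two keys are down at once (value of joint each of key_teach, key_slot above 0.002 m or value of joint each of key_teach, key_enter above 0.002 m or value of joint each of key_slot, key_enter above 0.002 m).
It fails at once if the tape, pen cup or carton is pushed over 30 mm or tipped (distance of any of tape, pen_cup, carton from where it was at the start of the episode above 0.03 m or angle between any of tape, pen_cup, carton's own z axis and vertical above 0.4 rad).
It also fails if it takes over 58 s, if anything falls off the work surface, if the arm or the gripper's body presses on something with over 40 N, if the wrist force passes 120 N, or if a joint passes its speed limit or range.

### The arm

A 6-joint arm with a two-finger parallel gripper is mounted at the origin on the work surface. World frame = base frame: x ahead of the robot, y to its left, z up, the work surface at z = 0. Lengths are in mm, angles in rad, forces in N, time in s.
With the tool pointing down it reaches from about 275 to 750 mm from the base axis. Payload 10.2 kg.
Tool frame: the origin (TCP) lies midway between the tips of the shut fingers; the grasp point (between the pads) lies 19 mm behind it; y points along the fingers, z is the direction in which the jaws open and shut, and the axes are right-handed (so a half turn about y gives the same grasp; the last joint's range is limited). The gripper opens to 85 mm and grips with 20 to 120 N. Pads are 22 mm wide; open, the fingers measure 114 mm over their backs; the gripper's body (76 mm by 85 mm) begins 54 mm behind the grasp point. The pads swing forward as they close: fully open they stand 13 mm farther back than shut.
Start: joints at [-1.411, 0.313, 1.498, -0, 1.331, -0.223], TCP at [196.085, -487.013, 231.294] pointing down, gripper open.
Joint ranges: [-2.94, 2.94], [-0.97, 2.17], [0.19, 2.56], [-1.23, 4.37], [0.02, 3.11], [-2.88, 2.88]. Speed limits (rad/s): [2.39, 2.39, 3.01, 3.14, 3.14, 3.14].

### API

Orientations are given as a unit quaternion [w, x, y, z].
In Python, from rig import ctrl gives the robot as it stands.
- The arm moves only by the shell command python3 -m inch 'ROWS' [OPENING] [FORCE]. ROWS is JSON, one flat list of numbers, 6 for each row, row after row: the shift along the tool's x, y, z in cm, then the turn, a rotation vector about the tool's x, y, z in rad. A call has 1 to 8 rows; each row is the pose to reach, as a shift and turn from the pose commanded when the call began, along the tool's axes at that moment; what a row does not reach only later rows make up. A row lasts 1/12 s, in which the tool goes at most 41.7 mm and 7.16 degrees, less where a joint would pass 70% of its speed; a pose out of reach is approached as far as the arm can. A call with a gripper value outside its range is refused whole. OPENING is the gripper command: -1 is fully open, 1 is shut, values between are in proportion, set as the call begins (- or left out, the last holds). The fingers move at their own pace and stop on an object; FORCE is the grip in N (left out, the last holds). Time passes only in rows, so rows that repeat a pose let the fingers close. It gives the time, the measured TCP pose, the force and the opening at its end, in the units of the state.
- ctrl.sense(): the state, without advancing time (a new reading comes with each control period).
- ctrl.capture(name): name is "scene" or "top" or "wrist"; returns the picture (480x640x3 uint8, red, green, blue); there is no depth.
- ctrl.get_calibration(name): a dict with "fx", "fy", "cx", "cy" (pixels), "world_to_cam" (4x4, takes a point from world to camera coordinates). Camera axes: x right, y down, z forward; pixel columns grow to the right and rows downward; lengths in mm; the calibration is good to about 2 mm. A picture is of the moment at which its call begins: read the wrist's pose just before it. get_calibration takes no time and is no camera call; for the wrist camera it gives the pose at the moment of the call.
- ctrl.finish_job(): hands the job in, once; it reports no verdict.
Trained networks look in the newest picture that a camera, given by its name, has taken for a name from the list of things; names that differ only in an ending like _2 or _b are one class to them, and where a whole thing is asked for, a point or a joint stands for the part that bears it (a point fixed in the world has none). Each returns a list of dicts, best first, with "score" (0 to 1); they miss things now and then, are a little off and sometimes report something else, mostly with a low value. They report only what shows in the picture. A call takes as long as a camera call. They do not tell look-alikes from the thing itself.
- ctrl.search_frame(thing, camera): "uv" ([column, row] in pixels, amid what is visible of it).
The state is a dict: "time_s": time; "joints": joint angles; "dq": joint speeds; "tau": joint torques, N m; "eef_pos": TCP position; "ee_rot": TCP orientation; "force": force on the tool from outside, world axes, zero at the start; "wrist_torque": the same for the moment, N m; "grip_width": opening from 0.0 (shut) to 1.0 (fully open).
Only numpy, scipy, OpenCV 4.12 (cv2) and the standard library are available. Lean on these libraries where they do the work, as an engineer would, in place of code of your own. Each camera call takes 0.05 s, during which the arm holds its last target.

## Working session

There is one attempt and no reset: what is moved stays moved. The work goes in short steps, Python scripts to look and compute and a shell command to move; the robot and the scene stay as the last step left them, time stands still between calls to the robot, and variables do not carry over. Pictures are saved under pics/ and viewed, and the job is handed in when it is done.

```bash
ls; mkdir -p pics; python3 - <<'E'
from rig import ctrl
import cv2,numpy as np
s=ctrl.sense();print(s)
for n in("scene","top"):
    im=ctrl.capture(n);cv2.imwrite(f"pics/{n}0.png",im[:,:,::-1])
    c=ctrl.get_calibration(n);print(n,c)
E
```

```text
pics
{'time_s': 0.0, 'joints': array([-1.41142212e+00,  3.13479252e-01,  1.49843232e+00,  2.17931241e-07,
        1.33101407e+00, -2.23391021e-01]), 'dq': array([ 0.00158509,  0.00175661,  0.00082613,  0.00019009,  0.0009962 ,
       -0.00025768]), 'tau': array([-1.20932593e-03, -4.12266147e+01, -2.59745497e+01, -2.06455156e-04,
        4.16921495e-03, -9.66195614e-06]), 'eef_pos': array([ 196.03186262, -486.75030713,  230.7219047 ]), 'ee_rot': array([ 0.13451845, -0.13448813,  0.69466744, -0.69372536]), 'force': array([0.03243197, 0.69146623, 0.89887257]), 'wrist_torque': array([-0.00761883,  0.00595805, -0.01247963]), 'grip_width': 1.0005242414664537}
scene {'fx': 575.7807190353188, 'fy': 575.7807190353188, 'cx': 323.8178122209363, 'cy': 234.29239775876076, 'world_to_cam': array([[ 5.72324981e-01,  8.19710830e-01,  2.27655716e-02,
        -2.87852413e+02],
       [ 5.34299908e-01, -3.51702486e-01, -7.68653998e-01,
        -2.30594434e+02],
       [-6.22067299e-01,  4.52083528e-01, -6.39259540e-01,
         1.80431368e+03],
       [ 0.00000000e+00,  0.00000000e+00,  0.00000000e+00,
         1.00000000e+00]])}
top {'fx': 622.1396910922743, 'fy': 622.1396910922743, 'cx': 321.556856161166, 'cy': 236.2273858973984, 'world_to_cam': array([[-7.69094606e-03, -9.99968388e-01, -2.01807804e-03,
         7.40636365e+00],
       [-9.92313813e-01,  7.88130506e-03, -1.23495671e-01,
         4.79866128e+02],
       [ 1.23507672e-01,  1.05276817e-03, -9.92343059e-01,
         1.58774849e+03],
       [ 0.00000000e+00,  0.00000000e+00,  0.00000000e+00,
         1.00000000e+00]])}
```

View pics/top0.png

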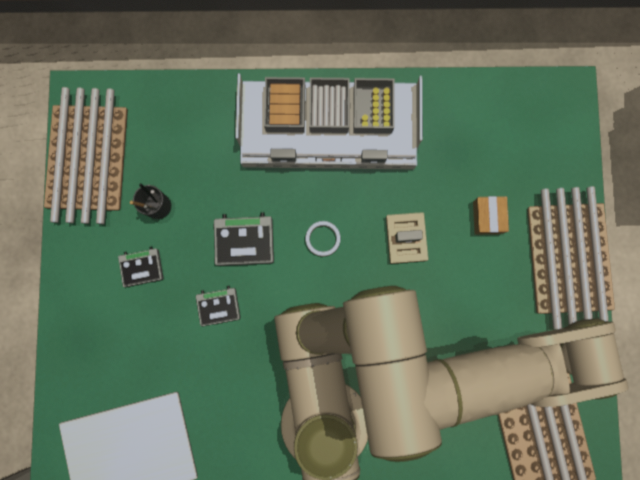

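View pics/scene0.png

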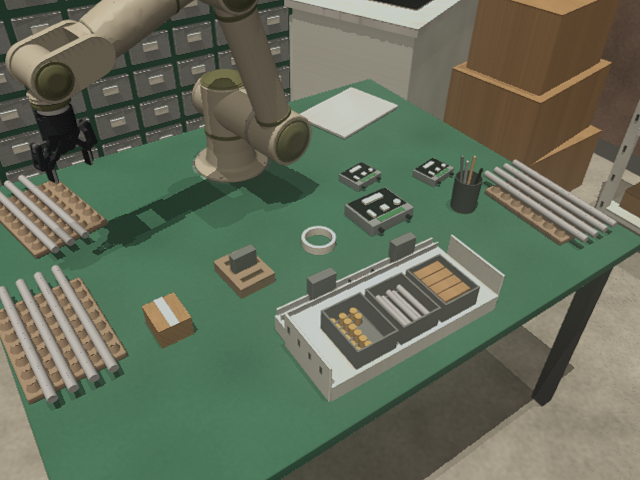

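The top picture shows three controllers: a large one at (244,241) and small look-alikes at (140,267) and (218,307). The tray is at (407,238), the shelf around (328,130) with fitted tags at (283,155) and (374,155), the tape at (323,238), the cup at (152,202) and the carton at (491,214). The largest controller is the one I need.

```bash
cat > h.py <<'E'
import numpy as np,cv2
from rig import ctrl
from scipy.spatial.transform import Rotation as R
def proj(c,P):
    P=np.atleast_2d(P).astype(float);M=c['world_to_cam'];q=P@M[:3,:3].T+M[:3,3]
    return np.c_[c['fx']*q[:,0]/q[:,2]+c['cx'],c['fy']*q[:,1]/q[:,2]+c['cy']]
def back(c,uv,z):
    uv=np.atleast_2d(uv).astype(float);M=c['world_to_cam'];Rm=M[:3,:3];o=-Rm.T@M[:3,3]
    d=np.c_[(uv[:,0]-c['cx'])/c['fx'],(uv[:,1]-c['cy'])/c['fy'],np.ones(len(uv))]@Rm
    return o+d*((z-o[2])/d[:,2])[:,None]
def pose():
    s=ctrl.sense();q=s['ee_rot'];return s,s['eef_pos'],R.from_quat([q[1],q[2],q[3],q[0]]).as_matrix()
def frame(xy,yaw,P):  # local pts ->world
    c,s=np.cos(yaw),np.sin(yaw);P=np.atleast_2d(P);return np.c_[xy[0]+c*P[:,0]-s*P[:,1],xy[1]+s*P[:,0]+c*P[:,1],P[:,2]]
E
python3 - <<'E'
from h import *
ctrl.capture("top")
c=ctrl.get_calibration("top")
for t in["controller","teach_top","slot_top","clear_top","enter_top","tray","tag","shelf","rail_bay","tape","pen_cup","carton"]:
    try:
        for r in ctrl.search_frame(t,"top")[:4]:print(t,r,back(c,r['uv'],{'teach_top':46,'slot_top':46,'clear_top':46,'enter_top':46,'controller':38,'tag':80,'tray':30,'rail_bay':45}.get(t,20))[0].round())
    except Exception as e:print(t,e)
im=cv2.imread("pics/top0.png")
a=cv2.resize(im[190:290,200:290],None,fx=6,fy=6,interpolation=cv2.INTER_CUBIC)
b=cv2.resize(im[200:275,375:440],None,fx=6,fy=6,interpolation=cv2.INTER_CUBIC)
cv2.imwrite("pics/c1.png",a);cv2.imwrite("pics/c2.png",b)
print(ctrl.sense()['time_s'])
_,p,M=pose();print(M.round(3))
cw=ctrl.get_calibration("wrist");print(cw, M.T@(-cw['world_to_cam'][:3,:3].T@cw['world_to_cam'][:3,3]-p), cw['world_to_cam'][:3,:3]@M)
E
```

```text
controller {'uv': [216.8, 306.0], 'score': 0.83} [302. 272.  38.]
controller {'uv': [142.0, 267.0], 'score': 0.72} [403. 466.  38.]
controller {'uv': [239.4, 237.4], 'score': 0.71} [478. 216.  38.]
controller {'uv': [242.2, 232.3], 'score': 0.7} [491. 209.  38.]
teach_top {'uv': [224.9, 232.7], 'score': 0.38} [489. 253.  46.]
slot_top {'uv': [243.7, 231.8], 'score': 0.56} [491. 204.  46.]
clear_top {'uv': [260.7, 233.8], 'score': 0.55} [485. 160.  46.]
enter_top {'uv': [244.7, 250.8], 'score': 0.73} [442. 201.  46.]
enter_top {'uv': [216.6, 317.6], 'score': 0.6} [272. 271.  46.]
enter_top {'uv': [259.6, 232.3], 'score': 0.43} [489. 163.  46.]
enter_top {'uv': [139.8, 274.2], 'score': 0.42} [384. 469.  46.]
tray {'uv': [407.7, 240.8], 'score': 0.77} [ 466. -220.   30.]
tag {'uv': [410.1, 235.0], 'score': 0.68} [ 475. -219.   80.]
shelf {'uv': [328.8, 122.9], 'score': 0.6} [787. -18.  20.]
rail_bay {'uv': [331.4, 124.1], 'score': 0.87} [775. -25.  45.]
tape {'uv': [329.7, 228.6], 'score': 0.71} [501. -18.  20.]
pen_cup {'uv': [150.4, 202.0], 'score': 0.59} [576. 454.  20.]
carton {'uv': [490.3, 218.0], 'score': 0.61} [ 526. -439.   20.]
0.75
[[-0.928 -0.     0.374]
 [-0.374 -0.    -0.928]
 [ 0.    -1.     0.   ]]
{'fx': 340.784944521399, 'fy': 340.784944521399, 'cx': 316.08998594567146, 'cy': 239.67777836026875, 'world_to_cam': array([[ 3.73924976e-01, -9.27458947e-01, -1.16675092e-04,
        -5.24699730e+02],
       [-8.90391809e-01, -3.59015767e-01,  2.79839429e-01,
        -3.76826345e+01],
       [-2.59581471e-01, -1.04535065e-01, -9.60046811e-01,
         3.78974761e+02],
       [ 0.00000000e+00,  0.00000000e+00,  0.00000000e+00,
         1.00000000e+00]])} [ -70.10923976 -143.02056423   -0.30236487] [[-4.21673345e-04  1.55685121e-04  9.99999899e-01]
 [ 9.60052423e-01 -2.79819841e-01  4.48392348e-04]
 [ 2.79819883e-01  9.60052515e-01 -3.14733090e-05]]
```

View pics/c1.png

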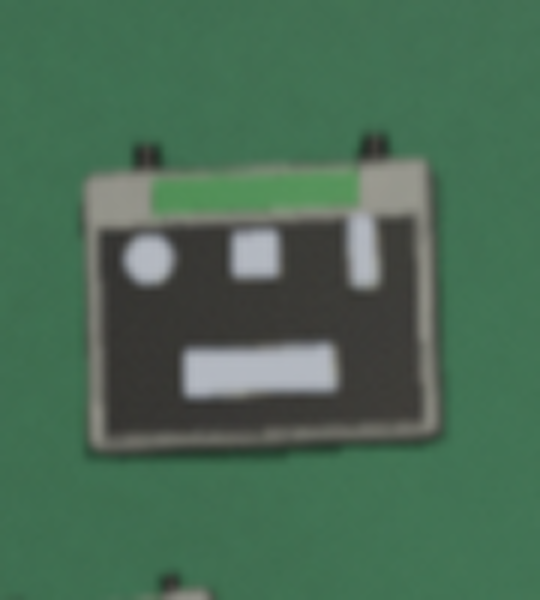

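View pics/c2.png

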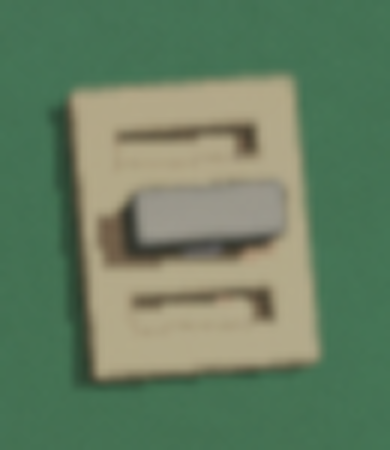

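The crops confirm it: the large controller has its round key at (225,233), square key at (243,232), clear key at (260,232) and enter key at (243,252). The tag stands in the middle slot at (410,236). Next I fit the poses.

```bash
cat > fit.py <<'E'
from h import *
from scipy.optimize import least_squares
def fit(c,P,uv,x0):
    r=least_squares(lambda v:(proj(c,frame(v[:2],v[2],P))-uv).ravel(),x0);return r.x,np.abs(r.fun).max()
E
python3 - <<'E'
from fit import *
c=ctrl.get_calibration("top")
# crop coords ->px
u=lambda o,l:np.array(l)/6.-0.42+np.array(o)
P=np.array([[20,46,46],[20,0,46],[20,-46,46],[-30,0,46]])
v,e=fit(c,P,u((200,190),[[148,260],[255,255],[363,251],[260,370]]),[470,200,0.05]);print("ctl",v,e,frame(v[:2],v[2],P).round(1))
P=np.array([[62,48,30],[62,-48,30],[-62,-48,30],[-62,48,30]])
v,e=fit(c,P,u((375,200),[[72,92],[292,78],[322,358],[96,378]]),[460,-220,0.05]);print("tray",v,e)
v,e=fit(c,np.array([[12,32,80],[12,-32,80],[-12,-32,80],[-12,32,80]]),u((375,200),[[133,190],[282,180],[287,225],[135,243]]),[460,-220,0.05]);print("tag",v,e)
im=cv2.imread("pics/top0.png")
cv2.imwrite("pics/c3.png",cv2.resize(im[70:180,230:430],None,fx=4,fy=4,interpolation=cv2.INTER_CUBIC))
s,p,M=pose()
print(M.T@(np.array([440,205,230])-p))
E
```

```text
ctl [4.70269839e+02 2.07275998e+02 3.86965780e-02] 0.1496766659631703 [[488.5 254.   46. ]
 [490.3 208.   46. ]
 [492.  162.1  46. ]
 [440.3 206.1  46. ]]
tray [ 4.75517347e+02 -2.18728931e+02  6.93460914e-02] 0.35516243048743945
tag [ 4.76305162e+02 -2.17814959e+02  8.08931168e-02] 1.0027753555463335
[-484.7416519     1.26688146 -550.82838311]
```

View pics/c3.png

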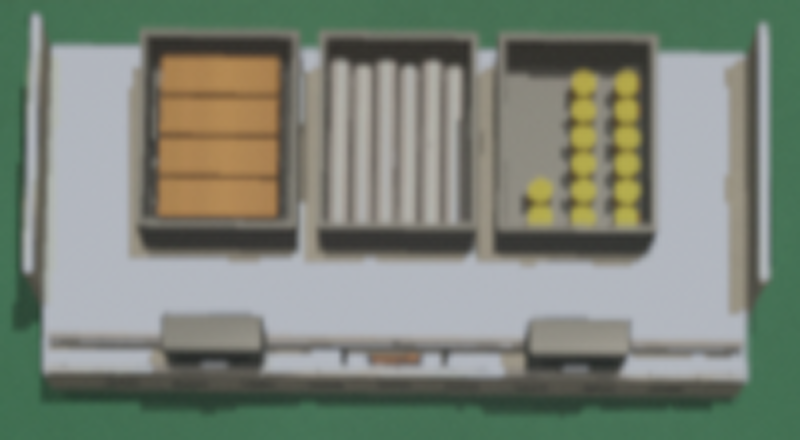

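```bash
python3 - <<'E'
from h import *
s,p,M=pose();print((M.T@(np.array([470,215,160])-p)/10).round(2))
E
python3 -m inch '[-50.6,7.1,-55.0,0,-1.226,0,-50.6,7.1,-55.0,0,-1.226,0,-50.6,7.1,-55.0,0,-1.226,0,-50.6,7.1,-55.0,0,-1.226,0,-50.6,7.1,-55.0,0,-1.226,0,-50.6,7.1,-55.0,0,-1.226,0]' 1 30
```

```text
[-51.63   7.13 -54.89]
time_s: 1.25
eef_pos: [284.1, -252.3, 207.6]
ee_rot: [-0.381, 0.381, -0.595, 0.596]
force: [0.8, -0.0, 0.7]
grip_width: 0.147
```

```bash
cat > to.py <<'E'
import sys
from h import *
# usage: to.py x y z yaw(of tool z) -> shift cm, turn
s,p,M=pose();x,y,z,a=map(float,sys.argv[1:5])
T=np.array([[np.sin(a),0,np.cos(a)],[-np.cos(a),0,np.sin(a)],[0,-1,0]])
print('t',round(s['time_s'],2),'p',p.round(1),'yaw',round(np.arctan2(M[1,2],M[0,2]),4),'F',s['force'].round(1),'gw',round(s['grip_width'],3),'shift',(M.T@(np.array([x,y,z])-p)/10).round(2),'turn',R.from_matrix(M.T@T).as_rotvec().round(4))
E
python3 to.py 470 215 160 0.0387
```

```text
t 1.25 p [ 284.1 -252.3  207.6] yaw -0.4326 F [ 0.8 -0.   0.7] gw 0.147 shift [-50.22   4.75  -2.72] turn [-4.000e-04 -4.713e-01  3.000e-04]
```

```bash
python3 -m inch '[-50.2,4.7,-2.7,0,-0.471,0,-50.2,4.7,-2.7,0,-0.471,0,-50.2,4.7,-2.7,0,-0.471,0,-50.2,4.7,-2.7,0,-0.471,0,-50.2,4.7,-2.7,0,-0.471,0,-50.2,4.7,-2.7,0,-0.471,0,-50.2,4.7,-2.7,0,-0.471,0,-50.2,4.7,-2.7,0,-0.471,0]' 1 30; python3 to.py 470 215 160 0.0387
```

```text
time_s: 1.92
eef_pos: [408.8, 55.8, 176.7]
ee_rot: [0.508, -0.508, 0.491, -0.492]
force: [1.2, -2.2, -0.2]
grip_width: 0.004
t 1.92 p [408.8  55.8 176.7] yaw 0.0332 F [ 1.2 -2.2 -0.2] gw 0.004 shift [-15.71   1.67   6.65] turn [-0.0009 -0.0055  0.0002]
```

```bash
python3 -m inch '[-15.7,1.7,6.6,0,-0.005,0,-15.7,1.7,6.6,0,-0.005,0,-15.7,1.7,6.6,0,-0.005,0,-15.7,1.7,6.6,0,-0.005,0,-15.7,1.7,6.6,0,-0.005,0,-15.7,1.7,6.6,0,-0.005,0,-15.7,1.7,6.6,0,-0.005,0]' 1 30; python3 - <<'E'
from h import *
c=ctrl.get_calibration("wrist");im=ctrl.capture("wrist")[:,:,::-1].copy();np.save("cw.npy",c,allow_pickle=True)
cv2.imwrite("pics/w1r.png",im)
P=frame([470.3,207.3],.0387,[[20,46,46],[20,0,46],[20,-46,46],[-30,0,46]])
for q in proj(c,P):
    print(q); cv2.drawMarker(im,tuple(int(round(a)) for a in q),(0,0,255),0,10,1)
cv2.imwrite("pics/w1.png",im)
E
python3 to.py 488.5 254 60 0.0387
```

```text
time_s: 2.5
eef_pos: [468.9, 212.3, 159.4]
ee_rot: [-0.509, 0.51, -0.49, 0.49]
force: [-0.8, -0.6, -1.2]
grip_width: -0.002
[345.91598757 182.29935393]
[344.45907008 241.31289325]
[343.13616174 294.89829106]
[280.7669977  241.28872629]
t 2.55 p [468.9 211.8 159.7] yaw 0.0374 F [-0.  -0.1 -0.3] gw -0.004 shift [-4.15  9.97  2.11] turn [ 0.0002 -0.0013  0.0002]
```

View pics/w1.png

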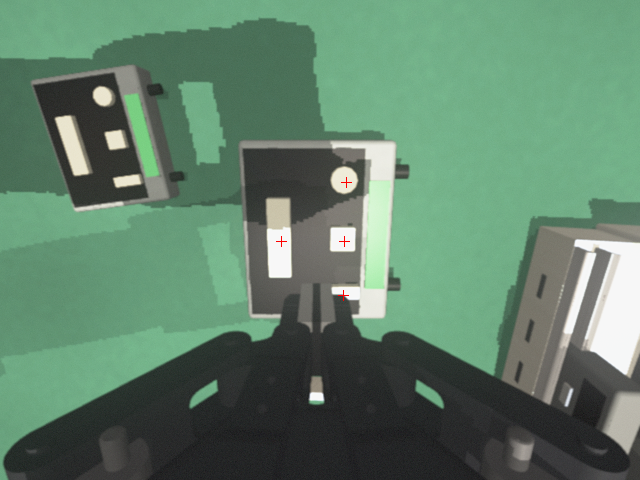

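The picture shows the large controller, with the fitted marks within 2 px of the keys: teach at (344,180), slot at (343,239), enter at (279,238). I'll press teach.

```bash
python3 -m inch '[-4.25,8,2.0,0,0,0,-4.25,9.9,2.0,0,0,0,-4.25,9.9,2.0,0,0,0,-4.25,10.9,2.0,0,0,0,-4.25,11.4,2.0,0,0,0,-4.25,11.8,2.0,0,0,0,-4.25,11.8,2.0,0,0,0]'; python3 to.py 487.5 255 41 0.0387
```

```text
time_s: 3.13
eef_pos: [487.9, 254.9, 42.8]
ee_rot: [0.509, -0.509, 0.49, -0.491]
force: [-1.6, -1.8, 2.9]
grip_width: -0.001
t 3.13 p [487.9 254.9  42.8] yaw 0.037 F [-1.6 -1.8  2.9] gw -0.001 shift [-0.01  0.18 -0.04] turn [-0.0011 -0.0017  0.0001]
```

```bash
python3 -m inch '[0,0.15,0,0,0,0,0,0.15,0,0,0,0,0,0.15,0,0,0,0]'; python3 to.py 487.5 255 41 0.0387
```

```text
time_s: 3.38
eef_pos: [488.3, 255.5, 41.3]
ee_rot: [0.51, -0.509, 0.49, -0.491]
force: [0.2, -4.1, 3.3]
grip_width: 0.003
t 3.38 p [488.3 255.5  41.3] yaw 0.0378 F [ 0.2 -4.1  3.3] gw 0.003 shift [ 0.05  0.03 -0.09] turn [-0.0023 -0.0009 -0.    ]
```

```bash
python3 -m inch '[0,0.1,0,0,0,0,0,0.1,0,0,0,0,0,0.1,0,0,0,0]'; python3 to.py 489.5 208.8 60 0.0387
```

```text
time_s: 3.63
eef_pos: [488.4, 255.6, 40.8]
ee_rot: [0.51, -0.509, 0.49, -0.491]
force: [-3.4, -5.9, 14.1]
grip_width: -0.007
t 3.63 p [488.4 255.6  40.8] yaw 0.0382 F [-3.4 -5.9 14.1] gw -0.007 shift [ 4.68 -1.92 -0.06] turn [-0.0023 -0.0005  0.0003]
```

Bottomed with a clear force rise. Slot is next.

```bash
python3 -m inch '[0,-1.9,0,0,0,0,0,-1.9,0,0,0,0,4.65,-1.9,-0.07,0,0,0,4.65,-1.9,-0.07,0,0,0,4.65,-0.9,-0.07,0,0,0,4.65,-0.4,-0.07,0,0,0,4.65,0,-0.07,0,0,0,4.65,0,-0.07,0,0,0]'; python3 to.py 439.5 207 60 0.0387
```

```text
time_s: 4.3
eef_pos: [488.8, 209.5, 40.6]
ee_rot: [-0.509, 0.51, -0.49, 0.49]
force: [-8.1, -9.3, 25.0]
grip_width: 0.004
t 4.3 p [488.8 209.5  40.6] yaw 0.0396 F [-8.1 -9.3 25. ] gw 0.004 shift [ 0.06 -1.94 -4.93] turn [0.0001 0.0009 0.0015]
```

```bash
python3 -m inch '[0,-1.9,0,0,0,0,0,-1.9,0,0,0,0,0.05,-1.9,-4.95,0,0,0,0.05,-1.9,-4.95,0,0,0,0.05,-0.9,-4.95,0,0,0,0.05,-0.4,-4.95,0,0,0,0.05,-0.05,-4.95,0,0,0,0.05,-0.05,-4.95,0,0,0]'; python3 to.py 439.5 207 60 0.0387
```

```text
time_s: 4.97
eef_pos: [439.1, 207.6, 40.5]
ee_rot: [-0.509, 0.51, -0.491, 0.49]
force: [-14.0, -0.4, 28.1]
grip_width: -0.003
t 4.97 p [439.1 207.6  40.5] yaw 0.0384 F [-14.   -0.4  28.1] gw -0.003 shift [ 0.06 -1.95  0.04] turn [ 0.0025 -0.0003 -0.0002]
```

```bash
python3 -m inch '[0,-2,0,0,0,0,0,-6,0,0,0,0,0,-13,0,0,0,0]' ; python3 to.py 430 -270 180 0.07
```

```text
time_s: 5.22
eef_pos: [439.2, 207.0, 141.0]
ee_rot: [-0.508, 0.51, -0.491, 0.49]
force: [1.3, 0.1, 0.6]
grip_width: -0.0
t 5.22 p [439.2 207.  141. ] yaw 0.0379 F [1.3 0.1 0.6] gw -0.0 shift [47.64 -3.87 -2.74] turn [ 0.0033 -0.0321  0.0004]
```

```bash
python3 -m inch '[47.6,-3.9,-2.7,0,-0.032,0,47.6,-3.9,-2.7,0,-0.032,0,47.6,-3.9,-2.7,0,-0.032,0,47.6,-3.9,-2.7,0,-0.032,0,47.6,-3.9,-2.7,0,-0.032,0,47.6,-3.9,-2.7,0,-0.032,0,47.6,-3.9,-2.7,0,-0.032,0,47.6,-3.9,-2.7,0,-0.032,0]' -1 30; python3 to.py 430 -270 180 0.07
```

```text
time_s: 5.88
eef_pos: [433.4, -127.8, 168.2]
ee_rot: [0.517, -0.517, 0.482, -0.482]
force: [0.7, -0.6, -0.2]
grip_width: 1.001
t 5.88 p [ 433.4 -127.8  168.2] yaw 0.0697 F [ 0.7 -0.6 -0.2] gw 1.001 shift [14.16 -1.18 -1.33] turn [-0.0004 -0.0003  0.0001]
```

```bash
python3 -m inch '[14.2,-1.2,-1.3,0,0,0,14.2,-1.2,-1.3,0,0,0,14.2,-1.2,-1.3,0,0,0,14.2,-1.2,-1.3,0,0,0,14.2,-1.2,-1.3,0,0,0,14.2,-1.2,-1.3,0,0,0]' ; python3 - <<'E'
from h import *
c=ctrl.get_calibration("wrist");im=ctrl.capture("wrist")[:,:,::-1].copy();np.save("cw2.npy",c,allow_pickle=True)
cv2.imwrite("pics/w2r.png",im)
for r in ctrl.search_frame("tag","wrist")+ctrl.search_frame("tag_face","wrist"):print(r)
for P in (frame([475.9,-218.3],.072,[[12,32,80],[12,-32,80],[-12,-32,80],[-12,32,80],[-12,0,58]]),):
  for q in proj(c,P):
    cv2.drawMarker(im,tuple(int(round(a)) for a in q),(0,0,255),0,10,1)
cv2.imwrite("pics/w2.png",im)
E
python3 to.py 476 -218 180 0.07
```

```text
time_s: 6.38
eef_pos: [430.2, -268.7, 179.5]
ee_rot: [0.517, -0.517, 0.483, -0.482]
force: [1.3, -0.0, 0.3]
grip_width: 0.998
{'uv': [379.6, 170.1], 'score': 0.56}
{'uv': [380.3, 169.4], 'score': 0.62}
t 6.53 p [ 430.3 -266.8  180.1] yaw 0.0712 F [0.3 0.5 0.4] gw 0.999 shift [-4.54  0.01  4.9 ] turn [ 0.0003  0.0012 -0.0006]
```

View pics/w2.png

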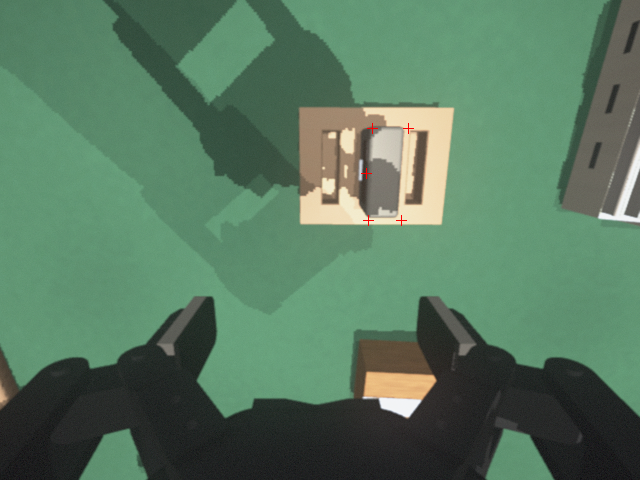

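The label strip shows at (361,170) on the tag's -x side, so it already faces the front. The tray is seen at (376,165) and the carton at (395,370), close to where the right-hand finger is. I'll take a settled image to measure from.

```bash
python3 - <<'E'
from h import *
print(pose()[1])
im=ctrl.capture("wrist")[:,:,::-1].copy();c=ctrl.get_calibration("wrist");np.save("cw2.npy",c,allow_pickle=True)
print(pose()[1])
cv2.imwrite("pics/w2r.png",im)
cv2.imwrite("pics/w2c.png",cv2.resize(im[95:235,290:465],None,fx=4,fy=4,interpolation=cv2.INTER_CUBIC))
E
```

```text
[ 430.32492559 -266.79636379  180.07474221]
[ 430.31155965 -266.77558086  180.26386164]
```

View pics/w2c.png

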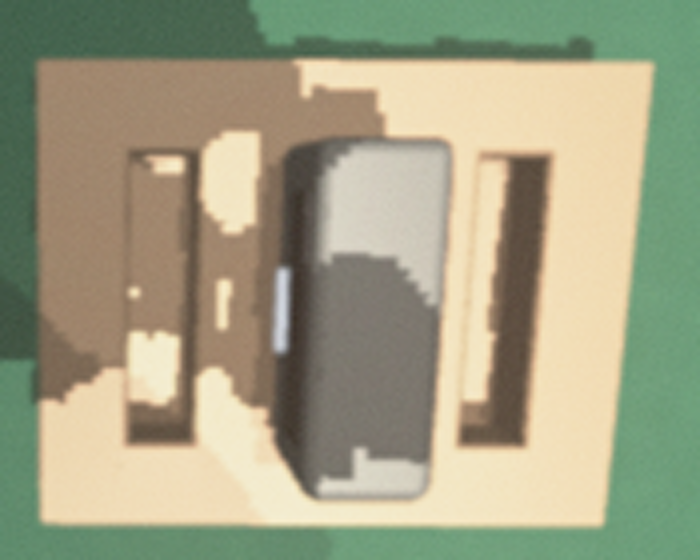

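```bash
python3 - <<'E'
from fit import *
c=np.load("cw2.npy",allow_pickle=True).item()
u=lambda l:np.array(l)/4.-0.375+np.array((290,95))
P=[[-62,48,30],[62,48,30],[62,-48,30],[-62,-48,30],[29,30,30],[43,30,30],[43,-30,30],[29,-30,30],[-43,30,30],[-29,30,30],[-29,-30,30],[-43,-30,30]]
v,e=fit(c,np.array(P),u([[38,62],[655,62],[605,524],[40,524],[478,152],[552,154],[526,446],[458,446],[127,150],[198,150],[194,446],[124,446]]),[470,-218,.07]);print("tray",v,e)
v,e=fit(c,np.array([[-12,32,80],[12,32,80],[12,-32,80],[-12,-32,80]]),u([[325,140],[454,140],[429,499],[312,499]]),[470,-218,.07]);print("tag",v,e)
E
```

```text
tray [ 4.73814079e+02 -2.16757074e+02  6.96468734e-02] 1.109911512989754
tag [ 4.74095562e+02 -2.16697819e+02  7.47555651e-02] 1.827678397450768
```

```bash
python3 to.py 474.3 -217 110 0.072
```

```text
t 6.58 p [ 430.3 -266.8  180.3] yaw 0.0715 F [1.  0.7 0.3] gw 0.999 shift [-4.65  7.03  4.74] turn [ 0.0001 -0.0005 -0.0004]
```

```bash
python3 -m inch '[-4.65,0,4.74,0,0,0,-4.65,0,4.74,0,0,0,-4.65,4,4.74,0,0,0,-4.65,7,4.74,0,0,0,-4.65,7,4.74,0,0,0,-4.65,7,4.74,0,0,0]' -0.3; python3 to.py 474.3 -217 38 0.072
python3 - <<'E'
from h import *
im=ctrl.capture("wrist")[:,:,::-1].copy();cv2.imwrite("pics/w3.png",im)
E
```

```text
time_s: 7.08
eef_pos: [473.8, -217.2, 110.4]
ee_rot: [-0.517, 0.517, -0.483, 0.481]
force: [0.5, 0.2, 0.6]
grip_width: 0.651
t 7.08 p [ 473.8 -217.2  110.4] yaw 0.071 F [0.5 0.2 0.6] gw 0.651 shift [-0.01  7.24  0.06] turn [ 0.0016 -0.001  -0.0014]
```

View pics/w3.png

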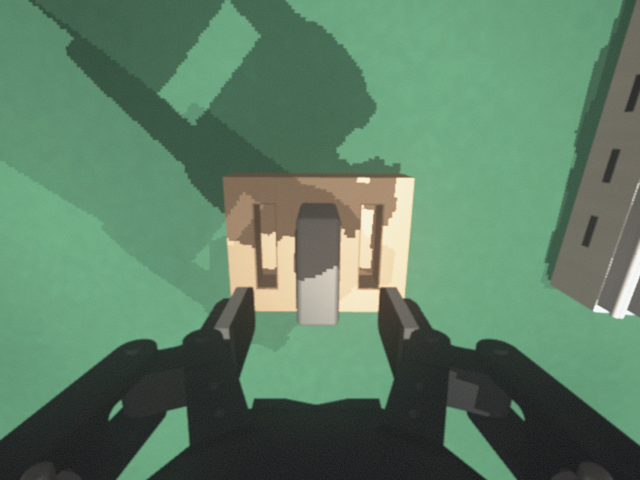

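The tag is centred between the open fingers: tag at column 318, fingers at 236 and 398. I'll go down and grip.

```bash
python3 -m inch '[0,3,0.05,0,0,0,0,5.5,0.05,0,0,0,0,6.7,0.05,0,0,0,0,7.2,0.05,0,0,0,0,7.2,0.05,0,0,0]' -0.3; python3 -m inch '[0,0,0,0,0,0,0,0,0,0,0,0,0,0,0,0,0,0,0,0,0,0,0,0,0,0,0,0,0,0,0,0,0,0,0,0]' 1 50; python3 to.py 474.3 -217 38 0.072
```

```text
time_s: 7.55
eef_pos: [475.0, -218.5, 39.4]
ee_rot: [0.517, -0.517, 0.482, -0.483]
force: [0.3, -0.7, -0.5]
grip_width: 0.654
time_s: 8.05
eef_pos: [475.2, -218.6, 40.0]
ee_rot: [0.517, -0.517, 0.481, -0.483]
force: [-0.6, 0.5, 7.1]
grip_width: 0.276
t 8.05 p [ 475.2 -218.6   40. ] yaw 0.0701 F [-0.6  0.5  7.1] gw 0.276 shift [-0.17  0.2  -0.08] turn [-0.0021 -0.0019  0.0019]
```

```bash
python3 -m inch '[0,-1.5,0,0,0,0,0,-4,0,0,0,0,0,-8,0,0,0,0,0,-12,0,0,0,0,0,-14,0,0,0,0,0,-14,0,0,0,0]' 1 60; python3 to.py 600 -20 220 0.0
python3 - <<'E'
from h import *
im=ctrl.capture("wrist")[:,:,::-1].copy();cv2.imwrite("pics/w4.png",im)
E
```

```text
time_s: 8.55
eef_pos: [476.1, -219.2, 183.9]
ee_rot: [0.518, -0.517, 0.479, -0.486]
force: [0.2, -0.3, -1.2]
grip_width: 0.269
t 8.55 p [ 476.1 -219.2  183.9] yaw 0.0702 F [ 0.2 -0.3 -1.2] gw 0.269 shift [-18.98  -3.63  13.78] turn [-0.0075  0.0702  0.0062]
```

View pics/w4.png

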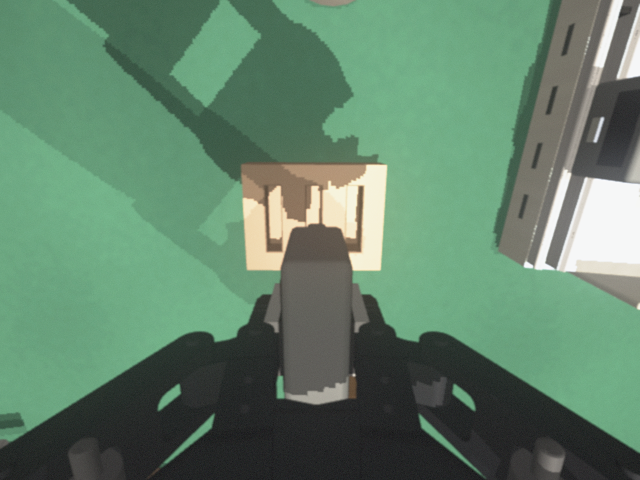

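```bash
python3 - <<'E'
from fit import *
c=ctrl.get_calibration("top")
u=lambda l:np.array(l)/4.-0.375+np.array((230,70))
# top faces corners of the fitted tags: y=+115 left, y=-115 right
P=[];
for y in(115,-115):P+=[[12,y+32,117],[12,y-32,117],[-12,y-32,117],[-12,y+32,117]]
v,e=fit(c,np.array(P),u([[163,315],[263,317],[263,338],[163,338],[530,320],[630,322],[630,345],[530,345]]),[700,-20,0]);print(v,e)
print(frame(v[:2],v[2],[[0,0,45]]), back(c,u([[397,358]]),48))
E
python3 - <<'E'
import cv2
im=cv2.imread("pics/w4.png");cv2.imwrite("pics/w4c.png",cv2.resize(im[150:420,230:400],None,fx=2.2,fy=2.2,interpolation=cv2.INTER_CUBIC))
E
```

```text
[ 6.80854769e+02 -1.60166002e+01 -2.44238879e-02] 2.149923075724246
[[680.85476858 -16.01660024  45.        ]] [[680.31216871 -17.02760933  48.        ]]
```

View pics/w4c.png

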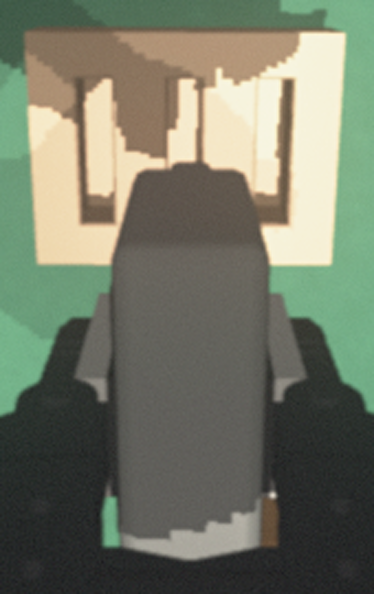

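```bash
python3 to.py 670 -110 205 -0.0244
```

```text
t 8.6 p [ 475.2 -218.5  180.9] yaw 0.0701 F [-0.7 -1.  -2.6] gw 0.274 shift [-9.46 -2.37 20.2 ] turn [-0.004   0.0945  0.0032]
```

```bash
python3 -m inch '[-9.4,-2.4,20.2,0,0.0945,0,-9.4,-2.4,20.2,0,0.0945,0,-9.4,-2.4,20.2,0,0.0945,0,-9.4,-2.4,20.2,0,0.0945,0,-9.4,-2.4,20.2,0,0.0945,0,-9.4,-2.4,20.2,0,0.0945,0,-9.4,-2.4,20.2,0,0.0945,0,-9.4,-2.4,20.2,0,0.0945,0]' 1 60; python3 -m inch '[0,0,0,0,0,0,0,0,0,0,0,0]';python3 to.py 670 -110 205 -0.0244
python3 - <<'E'
from h import *
im=ctrl.capture("wrist")[:,:,::-1].copy();c=ctrl.get_calibration("wrist");np.save("cw5.npy",c,allow_pickle=True);cv2.imwrite("pics/w5r.png",im)
for q in proj(c,frame([680.85,-16],-.0244,[[0,0,45],[0,31,64],[0,-31,64],[-7,0,63],[7,0,64]])):
    cv2.drawMarker(im,tuple(int(round(a)) for a in q),(0,0,255),0,8,1)
cv2.imwrite("pics/w5.png",im)
E
```

```text
time_s: 9.27
eef_pos: [669.1, -109.6, 200.2]
ee_rot: [0.494, -0.495, 0.507, -0.505]
force: [-0.4, -0.2, -1.2]
grip_width: 0.269
time_s: 9.43
eef_pos: [668.5, -111.0, 202.0]
ee_rot: [0.493, -0.494, 0.507, -0.506]
force: [0.2, 0.1, -0.8]
grip_width: 0.271
t 9.43 p [ 668.5 -111.   202. ] yaw -0.0258 F [ 0.2  0.1 -0.8] gw 0.271 shift [-0.1  -0.3   0.15] turn [ 0.0012 -0.0014 -0.0002]
```

View pics/w5.png

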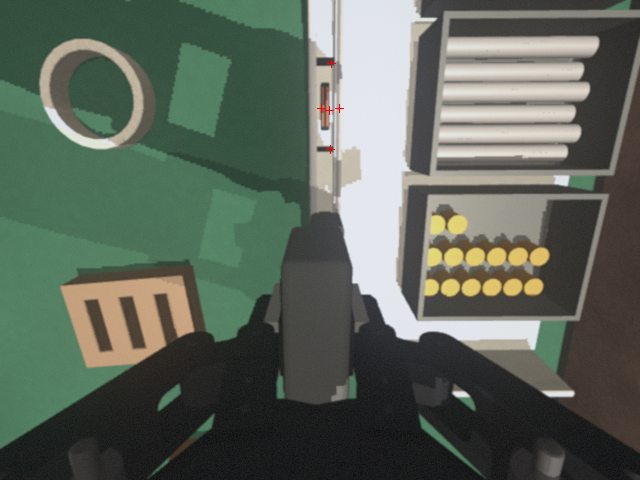

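```bash
python3 - <<'E'
from h import *
im=cv2.imread("pics/w5r.png")
cv2.imwrite("pics/w5c.png",cv2.resize(im[0:220,290:365],None,fx=8,fy=8,interpolation=cv2.INTER_CUBIC)[300:1300])
cv2.imwrite("pics/w5c.png",cv2.resize(im[45:165,295:360],None,fx=5,fy=5,interpolation=cv2.INTER_CUBIC))
c=np.load("cw5.npy",allow_pickle=True).item()
for y in(31,-31,0):
  for x,z in((-7,63),(7,64),(0,45),(0,50)):print(x,y,z,((proj(c,frame([680.85,-16],-.0244,[[x,y,z]]))[0]-[295,45])*5).round(1))
E
```

```text
-7 31 63 [131.2  93.4]
7 31 64 [224.9  91.8]
0 31 45 [173.3 117.6]
0 31 50 [174.5 111.2]
-7 -31 63 [129.9 520.8]
7 -31 64 [217.7 520.9]
0 -31 45 [169.6 518.2]
0 -31 50 [170.6 518.9]
-7 0 63 [130.5 314.1]
7 0 64 [221.2 313.4]
0 0 45 [171.4 324.1]
0 0 50 [172.5 321.4]
```

View pics/w5c.png

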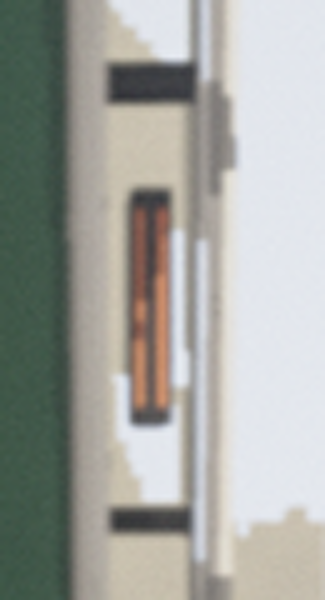

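The crop shows the bay's contact bar at full-image (325,106) and the end stops at rows 61 and 149. That puts the bay near (677.5,-14), about 3 mm from the top-camera estimate. I'll look again from closer, nearly in line.

```bash
python3 -m inch '[-5.9,3.2,0.9,0,0,0,-5.9,3.2,0.9,0,0,0,-5.9,3.2,0.9,0,0,0,-5.9,3.2,0.9,0,0,0,-5.9,3.2,0.9,0,0,0]'; python3 -m inch '[0,0,0,0,0,0,0,0,0,0,0,0]';python3 to.py 678 -14 170 -0.0244
python3 - <<'E'
from h import *
im=ctrl.capture("wrist")[:,:,::-1].copy();c=ctrl.get_calibration("wrist");np.save("cw6.npy",c,allow_pickle=True);cv2.imwrite("pics/w6r.png",im)
cv2.imwrite("pics/w6c.png",cv2.resize(im[110:235,285:355],None,fx=5,fy=5,interpolation=cv2.INTER_CUBIC))
for r in ((0,0,50),(0,31,45),(0,-31,45),(0,-31,64),(-7,0,45),(7,0,45)):print(r,((proj(c,frame([678,-14],-.0244,[r]))[0]-[285,110])*5).round(1))
t=ctrl.capture("top")[:,:,::-1];cv2.imwrite("pics/t6.png",t)
E
```

```text
time_s: 9.9
eef_pos: [679.7, -52.4, 171.2]
ee_rot: [-0.494, 0.494, -0.506, 0.507]
force: [0.5, -0.3, -1.2]
grip_width: 0.276
time_s: 10.07
eef_pos: [679.9, -52.6, 171.2]
ee_rot: [-0.494, 0.493, -0.506, 0.507]
force: [-0.2, 0.1, -1.0]
grip_width: 0.273
t 10.07 p [679.9 -52.6 171.2] yaw -0.0259 F [-0.2  0.1 -1. ] gw 0.273 shift [-3.85  0.12 -0.29] turn [-0.0012 -0.0015  0.0004]
(0, 0, 50) [142.8 372.1]
(0, 31, 45) [142.3 162.8]
(0, -31, 45) [143.5 560.5]
(0, -31, 64) [142.8 589.5]
(-7, 0, 45) [ 98.4 368.2]
(7, 0, 45) [187.5 368.1]
```

View pics/w6c.png

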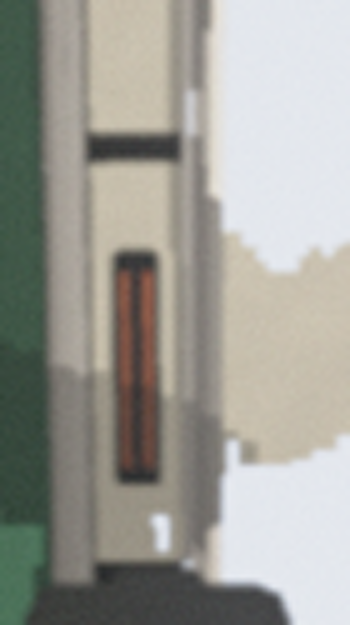

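View pics/w6r.png

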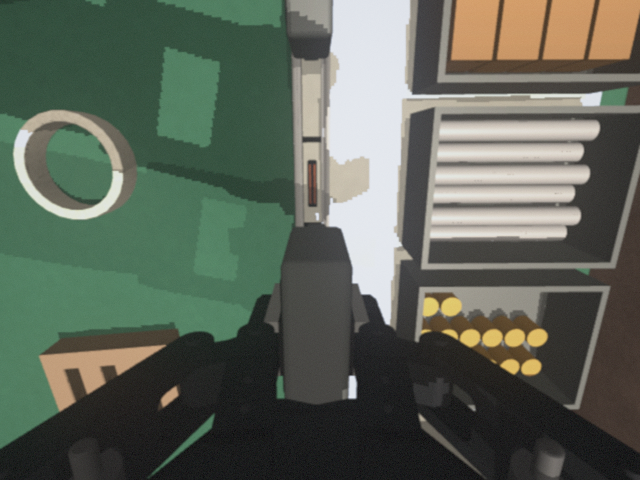

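Bay refined to about (677.2,-13.6). I'll line up above it and descend in steps, watching the force.

```bash
python3 to.py 677.2 -14.2 115 -0.02; python3 -m inch '[-3.85,0,-0.35,0,-0.005,0,-3.85,0,-0.35,0,-0.005,0,-3.85,3,-0.35,0,-0.005,0,-3.85,5.6,-0.35,0,-0.005,0,-3.85,5.6,-0.35,0,-0.005,0,-3.85,5.6,-0.35,0,-0.005,0]';python3 to.py 677.2 -14.2 100 -0.02
```

```text
t 10.17 p [679.9 -52.2 170.9] yaw -0.0255 F [ 0.3 -0.1 -1.9] gw 0.273 shift [-3.79  5.59 -0.37] turn [-0.0007 -0.0055  0.0002]
time_s: 10.67
eef_pos: [676.9, -12.8, 114.0]
ee_rot: [0.495, -0.495, 0.505, -0.504]
force: [0.5, 0.8, 0.3]
grip_width: 0.272
t 10.67 p [676.9 -12.8 114. ] yaw -0.0196 F [0.5 0.8 0.3] gw 0.272 shift [0.14 1.4  0.03] turn [ 0.0021  0.0004 -0.0004]
```

Check the alignment with the wrist and scene cameras before going in.

```bash
python3 - <<'E'
from h import *
a=ctrl.capture("wrist")[:,:,::-1];b=ctrl.capture("scene")[:,:,::-1]
b=cv2.resize(b[200:330,260:460],None,fx=4,fy=4,interpolation=cv2.INTER_CUBIC)
cv2.imwrite("pics/w7.png",a);cv2.imwrite("pics/s7.png",b)
print(pose()[1])
E
```

```text
[678.16797414 -13.13866669 116.611056  ]
```

View pics/w7.png

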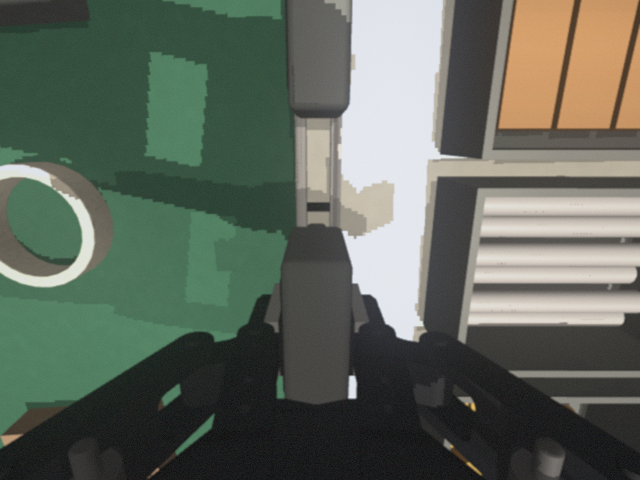

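View pics/s7.png

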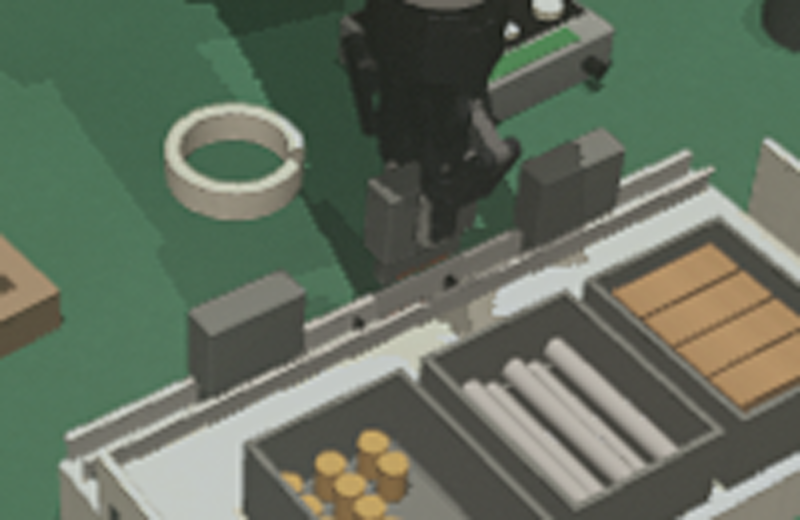

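The wrist picture has the channel at column 318.5 and the tag at 317, in line to within 1 mm. The scene picture shows the tag between the two end stops. I'll descend.

```bash
python3 -m inch '[0.05,0.8,0,0,0,0,0.05,1.5,0,0,0,0,0.05,1.8,0,0,0,0,0.05,1.8,0,0,0,0]';python3 to.py 677.2 -14.2 85 -0.02;  python3 -m inch '[0,0.3,0,0,0,0,0,0.6,0,0,0,0,0,0.6,0,0,0,0]';python3 to.py 677.2 -14.2 80 -0.02
```

```text
time_s: 11.1
eef_pos: [676.9, -13.3, 95.5]
ee_rot: [0.495, -0.495, 0.505, -0.504]
force: [-0.1, -0.0, -1.3]
grip_width: 0.274
t 11.1 p [676.9 -13.3  95.5] yaw -0.0195 F [-0.1 -0.  -1.3] gw 0.274 shift [0.09 1.05 0.04] turn [ 0.0016  0.0005 -0.0003]
time_s: 11.35
eef_pos: [677.1, -13.2, 89.9]
ee_rot: [0.495, -0.495, 0.505, -0.505]
force: [0.2, 0.1, -1.3]
grip_width: 0.278
t 11.35 p [677.1 -13.2  89.9] yaw -0.0195 F [ 0.2  0.1 -1.3] gw 0.278 shift [0.1  0.99 0.02] turn [ 0.0008  0.0005 -0.0001]
```

```bash
python3 -m inch '[0,0.2,0,0,0,0,0,0.4,0,0,0,0,0,0.4,0,0,0,0]' 1 90;python3 to.py 677.2 -14.2 80 -0.02;  python3 -m inch '[0,0.15,0,0,0,0,0,0.3,0,0,0,0,0,0.3,0,0,0,0]';python3 to.py 677.2 -14.2 80 -0.02;python3 -m inch '[0,0.15,0,0,0,0,0,0.2,0,0,0,0,0,0.2,0,0,0,0]'
```

```text
time_s: 11.6
eef_pos: [677.1, -13.2, 86.0]
ee_rot: [0.495, -0.495, 0.505, -0.505]
force: [-0.6, 0.5, -1.4]
grip_width: 0.27
t 11.6 p [677.1 -13.2  86. ] yaw -0.0194 F [-0.6  0.5 -1.4] gw 0.27 shift [0.1  0.6  0.01] turn [ 0.0005  0.0006 -0.0001]
time_s: 11.85
eef_pos: [677.2, -13.3, 83.1]
ee_rot: [0.495, -0.495, 0.505, -0.505]
force: [-1.0, -0.7, -1.3]
grip_width: 0.273
t 11.85 p [677.2 -13.3  83.1] yaw -0.0195 F [-1.  -0.7 -1.3] gw 0.273 shift [0.09 0.31 0.01] turn [ 0.0004  0.0005 -0.0001]
time_s: 12.1
eef_pos: [677.4, -13.3, 81.8]
ee_rot: [-0.495, 0.495, -0.505, 0.505]
force: [-0.9, 0.5, 2.8]
grip_width: 0.273
```

The foot met the contacts at TCP z ≈ 82, so home is expected at about 77.

```bash
python3 -m inch '[0,0.15,0,0,0,0,0,0.3,0,0,0,0,0,0.3,0,0,0,0]';  python3 -m inch '[0,0.1,0,0,0,0,0,0.15,0,0,0,0,0,0.15,0,0,0,0]';python3 -m inch '[0,0.1,0,0,0,0,0,0.1,0,0,0,0,0,0.1,0,0,0,0]'; python3 to.py 677.2 -14.2 77 -0.02
```

```text
time_s: 12.35
eef_pos: [677.5, -13.3, 78.7]
ee_rot: [-0.495, 0.495, -0.505, 0.505]
force: [-1.6, 0.4, 5.2]
grip_width: 0.268
time_s: 12.6
eef_pos: [677.5, -13.3, 77.5]
ee_rot: [-0.495, 0.495, -0.505, 0.505]
force: [-1.4, 0.8, 7.0]
grip_width: 0.272
time_s: 12.85
eef_pos: [677.5, -13.3, 77.2]
ee_rot: [-0.495, 0.495, -0.505, 0.505]
force: [-4.0, 0.3, 8.9]
grip_width: 0.271
t 12.85 p [677.5 -13.3  77.2] yaw -0.0194 F [-4.   0.3  8.9] gw 0.271 shift [ 0.09  0.02 -0.03] turn [-0.001   0.0006  0.0003]
```

```bash
python3 -m inch '[0,0.08,0,0,0,0,0,0.08,0,0,0,0,0,0.08,0,0,0,0,0,0.08,0,0,0,0]'; python3 to.py 677.2 -14.2 77 -0.02
```

```text
time_s: 13.18
eef_pos: [677.5, -13.3, 77.1]
ee_rot: [-0.495, 0.495, -0.504, 0.505]
force: [-5.4, 1.0, 14.1]
grip_width: 0.269
t 13.18 p [677.5 -13.3  77.1] yaw -0.0193 F [-5.4  1.  14.1] gw 0.269 shift [ 0.09  0.01 -0.03] turn [-0.0013  0.0007  0.0004]
```

```bash
python3 -m inch '[0,0.05,0,0,0,0,0,0.05,0,0,0,0,0,0.05,0,0,0,0,0,0.05,0,0,0,0,0,0.05,0,0,0,0]'; python3 to.py 677.2 -14.2 77 -0.02; python3 - <<'E'
from h import *
a=ctrl.capture("wrist")[:,:,::-1];b=ctrl.capture("scene")[:,:,::-1];t=ctrl.capture("top")[:,:,::-1]
b=cv2.resize(b[190:300,280:480],None,fx=4,fy=4,interpolation=cv2.INTER_CUBIC)
cv2.imwrite("pics/w8.png",a);cv2.imwrite("pics/s8.png",b);cv2.imwrite("pics/t8.png",t)
E
```

```text
time_s: 13.6
eef_pos: [677.5, -13.3, 77.1]
ee_rot: [-0.495, 0.495, -0.504, 0.505]
force: [-5.8, 0.9, 18.1]
grip_width: 0.27
t 13.6 p [677.5 -13.3  77.1] yaw -0.0193 F [-5.8  0.9 18.1] gw 0.27 shift [ 0.09  0.01 -0.03] turn [-0.0014  0.0007  0.0005]
```

View pics/w8.png

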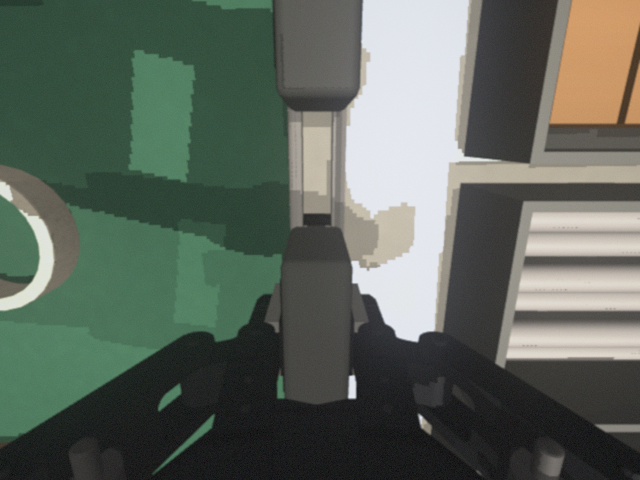

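View pics/s8.png

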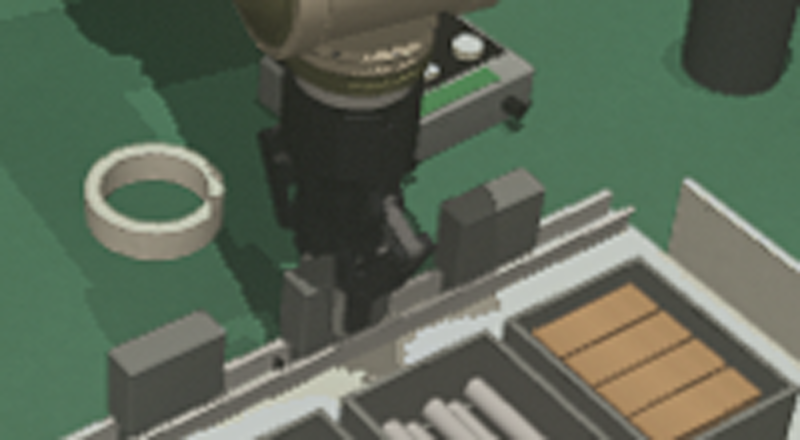

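View pics/t8.png

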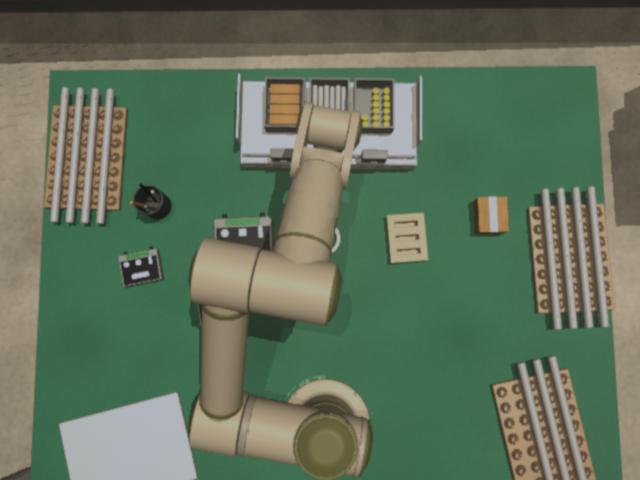

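The pictures agree: the tag is in the channel in line with its neighbours (wrist: tag column 317, end stop 317), and its top is level with the fitted tags in the scene view. Cup, tape and carton are where they were. Height stayed at 77.1 while force rose from 9 to 18 N, so it is home. I'm handing it in.

```bash
python3 -c "
from rig import ctrl
print(ctrl.finish_job())"
```

```text
the job is handed in; nothing more can be done
None
```

I pressed teach, slot and enter one at a time on the largest controller, then lifted the tag from the tray and pushed it home in the empty bay. The job was handed in at about 13.8 s with the tag still gripped (90 N set) and pressed down; no verdict was reported.

**Last checks:**
- **Keys:** each press met a hard stop about 5 mm down, at 14, 25 and 28 N. I did not measure the clear key, but no press was aimed near it.
- **Tag home:** the contacts were first felt at TCP z ≈ 82 mm. The height then stopped at 77.1 mm while the push rose from 9 to 18 N.
- **Alignment:** the tool is about 0.5 mm from the measured bay centre and within about 0.01 rad of the rail. The label faces the front.
- **Bystanders:** the pen cup and carton look unmoved in the last top picture. The tape is mostly hidden there but looks unmoved in what shows.

**Disagreements:**
- **Bay position:** the top camera put the bay about 3–4 mm off in x from the wrist camera. I used the wrist value, and the foot went in without any resistance.
- **Sideways force:** about 6 N along x remained at the end, probably the foot resting lightly against a channel wall.

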